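# Put the sample bottle away in the one drawer that is not locked

## Task

Put the small ribbed-cap sample bottle away in the low drawer cabinet. Only one of its three drawers is unlocked and nobody remembers which: try them slowly and gently by their pull tabs, without forcing a locked one, and draw the one that gives all the way out to its stop. Then stand the bottle upright on the floor of that drawer, leave the drawer fully out, and leave everything else where it is.

Things in the scene. Friction and masses are not known exactly. Their poses are not given: they have to be found in the camera images.
- cabinet: Low grey steel bench cabinet, 175 mm deep (x), 346 mm wide (y), top 68 mm above the worktop; fixed. Origin: centre of its underside; x points to its back, y to its left seen from the robot. Three drawers of equal look side by side, 112 mm apart, slide out along its -x. Two are locked; which ones changes and is nowhere to be seen. More than 45 N on the cabinet or a drawer damages the locks.
- drawer_left (a joint): How far the left (+y) drawer is out, m: 0 shut, 0.110 at its stop (a rubber buffer that gives 1 to 3 mm). If locked it gives 3 to 6 mm and then stands firm; if unlocked it slides against 3 to 5 N. Pull at 40 mm/s or slower and stop at about 10 N: a faster pull hits the lock or the stop with over 45 N.
- drawer_left_tab (a point): Pull tab of the left (+y) drawer: upright steel plate above the drawer front, 60 mm wide, 4 mm thick, rolled upper edge (6 mm), free from 68 mm (flat cabinet top) to 101 mm above the worktop; fingers reaching down behind it can draw it forward. Point: middle of its rear side, 83 mm above the worktop; axes as the cabinet's; moves with the drawer.
- drawer_left_floor (a point): Point on the inner floor of the empty left (+y) drawer, on its centre line, 54 mm behind its front's inside, 14 mm above the worktop; axes as the cabinet's; moves with the drawer. At the stop it is the middle of the open part, 108 (x) by 96 mm (y) inside; walls reach 50 mm, front 66 mm, tab 101 mm above the worktop.
- drawer_mid (a joint): How far the middle drawer is out, m: 0 shut, 0.110 at its stop (a rubber buffer that gives 1 to 3 mm). If locked it gives 3 to 6 mm and then stands firm; if unlocked it slides against 3 to 5 N. Pull at 40 mm/s or slower and stop at about 10 N: a faster pull hits the lock or the stop with over 45 N.
- drawer_mid_tab (a point): Pull tab of the middle drawer: upright steel plate above the drawer front, 60 mm wide, 4 mm thick, rolled upper edge (6 mm), free from 68 mm (flat cabinet top) to 101 mm above the worktop; fingers reaching down behind it can draw it forward. Point: middle of its rear side, 83 mm above the worktop; axes as the cabinet's; moves with the drawer.
- drawer_mid_floor (a point): Point on the inner floor of the empty middle drawer, on its centre line, 54 mm behind its front's inside, 14 mm above the worktop; axes as the cabinet's; moves with the drawer. At the stop it is the middle of the open part, 108 (x) by 96 mm (y) inside; walls reach 50 mm, front 66 mm, tab 101 mm above the worktop.
- drawer_right (a joint): How far the right (-y) drawer is out, m: 0 shut, 0.110 at its stop (a rubber buffer that gives 1 to 3 mm). If locked it gives 3 to 6 mm and then stands firm; if unlocked it slides against 3 to 5 N. Pull at 40 mm/s or slower and stop at about 10 N: a faster pull hits the lock or the stop with over 45 N.
- drawer_right_tab (a point): Pull tab of the right (-y) drawer: upright steel plate above the drawer front, 60 mm wide, 4 mm thick, rolled upper edge (6 mm), free from 68 mm (flat cabinet top) to 101 mm above the worktop; fingers reaching down behind it can draw it forward. Point: middle of its rear side, 83 mm above the worktop; axes as the cabinet's; moves with the drawer.
- drawer_right_floor (a point): Point on the inner floor of the empty right (-y) drawer, on its centre line, 54 mm behind its front's inside, 14 mm above the worktop; axes as the cabinet's; moves with the drawer. At the stop it is the middle of the open part, 108 (x) by 96 mm (y) inside; walls reach 50 mm, front 66 mm, tab 101 mm above the worktop.
- bottle_mid (a point): Small round sample bottle with a ribbed cap, 36 mm diameter, 75 mm tall (the cap, 29 mm diameter, is the top 15 mm), about 0.1 kg, standing upright on the worktop to the left of the cabinet; this point is on its axis, half-way up (37.5 mm above its foot); z along its axis.
- jar_a: Bystander, to be left alone: open clear sample jar, 56 mm diameter, 42 mm tall, on the worktop. Origin at the centre of its underside.
- jar_b: Bystander, to be left alone: another such jar. Origin at the centre of its underside.
- stick: Bystander, to be left alone: slim white tube with cap, 21 mm diameter, 72 mm tall, standing on the worktop near the bottle. Origin at the centre of its underside.
- pot: Bystander, to be left alone: flat cream pot, 67 mm diameter, 26 mm tall, on the rear half of the cabinet's top. Origin at the centre of its underside.
- lid: Bystander, to be left alone: flat white jar lid, 50 mm diameter, 12 mm tall, on the rear half of the cabinet's top. Origin at the centre of its underside.

How it is judged:
On the way:
1. the unlocked drawer is out at its stop while the bottle is not yet in it (value of joint any of drawer_left, drawer_mid, drawer_right above 0.106 m and not ((value of joint drawer_left above 0.106 m and x of bottle_mid in the frame of drawer_left_floor between -0.05 and 0.05 m and y of bottle_mid in the frame of drawer_left_floor between -0.045 and 0.045 m and z of bottle_mid in the frame of drawer_left_floor between 0.03 and 0.045 m) or (value of joint drawer_mid above 0.106 m and x of bottle_mid in the frame of drawer_mid_floor between -0.05 and 0.05 m and y of bottle_mid in the frame of drawer_mid_floor between -0.045 and 0.045 m and z of bottle_mid in the frame of drawer_mid_floor between 0.03 and 0.045 m) or (value of joint drawer_right above 0.106 m and x of bottle_mid in the frame of drawer_right_floor between -0.05 and 0.05 m and y of bottle_mid in the frame of drawer_right_floor between -0.045 and 0.045 m and z of bottle_mid in the frame of drawer_right_floor between 0.03 and 0.045 m))), for 0.2 s.
At the end, for the whole second after the job is handed in: The unlocked drawer is out within 4 mm of its stop (0.110 m), and the bottle stands upright (within 0.12 rad) on its floor: the bottle's middle within 50 mm (x) and 45 mm (y) of the drawer's floor point and 30 to 45 mm above it (((value of joint drawer_left above 0.106 m and x of bottle_mid in the frame of drawer_left_floor between -0.05 and 0.05 m and y of bottle_mid in the frame of drawer_left_floor between -0.045 and 0.045 m and z of bottle_mid in the frame of drawer_left_floor between 0.03 and 0.045 m) or (value of joint drawer_mid above 0.106 m and x of bottle_mid in the frame of drawer_mid_floor between -0.05 and 0.05 m and y of bottle_mid in the frame of drawer_mid_floor between -0.045 and 0.045 m and z of bottle_mid in the frame of drawer_mid_floor between 0.03 and 0.045 m) or (value of joint drawer_right above 0.106 m and x of bottle_mid in the frame of drawer_right_floor between -0.05 and 0.05 m and y of bottle_mid in the frame of drawer_right_floor between -0.045 and 0.045 m and z of bottle_mid in the frame of drawer_right_floor between 0.03 and 0.045 m)) and angle between bottle_mid's own z axis and vertical below 0.12 rad); the robot touches nothing.
It fails at once if the cabinet or a drawer is forced (more than 45 N from the fingers or the arm) (contact force between any of the fingers, the arm and cabinet above 45 N).
It fails at once if a bystander is moved by more than 25 mm or tipped over (distance of any of jar_a, jar_b, stick, pot, lid from where it was at the start of the episode above 0.025 m or angle between any of jar_a, jar_b, stick, pot, lid's own z axis and vertical above 0.5 rad).
It also fails if it takes over 64 s, if anything falls off the work surface, if the arm or the gripper's body presses on something with over 40 N, if the wrist force passes 120 N, or if a joint passes its speed limit or range.

## Robot

A 6-joint arm with a two-finger parallel gripper is mounted at the origin on a cart in front of the work surface, level with it; the furniture and walls round the work are solid. World frame = base frame: x ahead of the robot, y to its left, z up, the work surface at z = 0. Lengths are in m, angles in rad, forces in N, time in s.
With the tool pointing down it reaches from about 0.25 to 0.725 m from the base axis. Payload 4 kg.
Tool frame: the origin (TCP) lies on the centre line of the jaws, within the pads' length; the fingertips stand 14 mm ahead of it and the grasp point (between the pads) lies 5 mm behind it; z points along the fingers, x is the direction in which the jaws open and shut, and the axes are right-handed (so a half turn about z gives the same grasp; the last joint's range is limited). The gripper opens to 85 mm and grips with 20 to 120 N. Pads are 22 mm wide; open, the fingers measure 114 mm over their backs; the gripper's body (76 mm by 85 mm) begins 54 mm behind the grasp point. The pads swing forward as they close: fully open they stand 13 mm farther back than shut.
Start: joints at [-1.206, 0.241, 0.005, 1.335, 0, 1.571], TCP at [0.178, -0.467, 0.245] pointing down, gripper open.
Joint ranges: [-2.72, 2.72], [-1.05, 1.87], [-1.09, 1.28], [-1.99, 2.15], [-1.42, 1.44], [-3.14, 3.14]. Speed limits (rad/s): [2.79, 2.79, 3.14, 3.14, 3.14, 3.14].

## Interface

Orientations are given as a unit quaternion [x, y, z, w].
In Python, from workcell import get_obs, optics, ticket gives the robot as it stands.
- The arm moves only by the shell command python3 -m inch 'ROWS'. ROWS is JSON, a list that holds one entry, the list of rows, each a list of 5 numbers: the finger opening in cm, from 0 to 8.54, then the shift along the tool's x, y, z in cm, then the turn about the tool's z in degrees. In form: [[[fingers, dx, dy, dz, roll], ...]]. A call has exactly 5 rows; each row is the pose to reach, as a shift and turn from the pose measured when the call began, along the tool's axes at that moment; what a row does not reach only later rows make up. A row lasts 1/8 s, in which the tool goes at most 62.5 mm and 10.7 degrees, less where a joint would pass 70% of its speed; a pose out of reach is approached as far as the arm can. A call with a gripper value outside its range is refused whole. The fingers move at their own pace and stop on an object; the grip force is fixed at half the most. Time passes only in rows, so rows that repeat a pose let the fingers close, or fill a call up. It gives the time, the measured TCP pose, the force and the opening at its end, in the units of the state.
- get_obs(): the state, without advancing time (a new reading comes with each control period).
- optics.camera(name): name is "scene" or "top"; returns (picture, depth): 400x640x3 uint8, red, green, blue; 400x640 float32, m along the optical axis (not along the pixel's ray), 0 where there is no reading.
- optics.camera_info(name): a dict with "vfov" (degrees; the focal length in pixels is half the picture's height over the tangent of half this angle, whatever the lens; pixels are square), "cx", "cy" (the principal point, pixels), "R" (3x3) and "t" (3): a world point X has camera coordinates R X + t. Camera axes: x right, y down, z forward; pixel columns grow to the right and rows downward; lengths in m; the calibration is good to about 2 mm. A picture is of the moment at which its call begins. camera_info takes no time and is no camera call.
- ticket.job_done(): hands the job in, once; it reports no verdict.
The state is a dict: "clock": time; "joint_pos": joint angles; "joint_vel": joint speeds; "tau": joint torques, N m; "eef_pos": TCP position; "tool_rot": TCP orientation; "ft_force": force on the tool from outside, world axes, zero at the start; "ft_torque": the same for the moment, N m; "grip_width": finger opening in m.
Only numpy, scipy, OpenCV 4.12 (cv2) and the standard library are available. Lean on these libraries where they do the work, as an engineer would, in place of code of your own. Each camera call takes 0.05 s, during which the arm holds its last target.

## Working session

There is one attempt and no reset: what is moved stays moved. The work goes in short steps, Python scripts to look and compute and a shell command to move; the robot and the scene stay as the last step left them, time stands still between calls to the robot, and variables do not carry over. Pictures are saved under pics/ and viewed, and the job is handed in when it is done.

```bash
ls; mkdir -p pics
python3 - <<'E'
from workcell import get_obs, optics
import cv2
o=get_obs()
for k,v in o.items(): print(k,v)
for n in ("scene","top"):
    p,d=optics.camera(n); cv2.imwrite(f"pics/{n}0.png",p[:,:,::-1])
    import numpy as np; np.savez(f"{n}0.npz",p=p,d=d)
    print(n,optics.camera_info(n), (d>0).mean())
E
```

```text
pics
clock 0.0
joint_pos [-1.20599887e+00  2.41380718e-01  3.68375722e-03  1.33519399e+00
 -2.63987835e-06  1.57081640e+00]
joint_vel [-0.00017255 -0.00200563  0.00024264 -0.00146722 -0.00027048  0.0016042 ]
tau [ 9.50412104e-04 -3.72319150e+01  2.52408278e+01  1.70213613e-02
  3.44209661e-05  8.42666736e-06]
eef_pos [ 0.17815808 -0.46651894  0.2444136 ]
tool_rot [ 8.23632154e-01 -5.67123425e-01 -8.63360989e-04 -5.92851161e-04]
ft_force [-0.5733008   0.02035836  0.25147826]
ft_torque [ 0.01052524 -0.06405107  0.01245947]
grip_width 0.08534229649767222
scene {'vfov': 57.632131830592776, 'cx': 318.4346898182981, 'cy': 197.53116549151832, 'R': array([[-0.73973483, -0.67288909,  0.00355692],
       [-0.50866219,  0.55571728, -0.65760253],
       [ 0.44051692, -0.48826077, -0.75335667]]), 't': array([0.50062376, 0.3025436 , 0.8837925 ])} 0.995875
top {'vfov': 52.02206279659229, 'cx': 308.10106171562796, 'cy': 198.15994598191295, 'R': array([[-1.59754401e-03, -9.99998231e-01, -9.93259511e-04],
       [-9.92409952e-01,  1.70755444e-03, -1.22961664e-01],
       [ 1.22963143e-01,  7.89283954e-04, -9.92410924e-01]]), 't': array([0.11569128, 0.61672971, 1.05655681])} 0.99591015625
```

View pics/scene0.png

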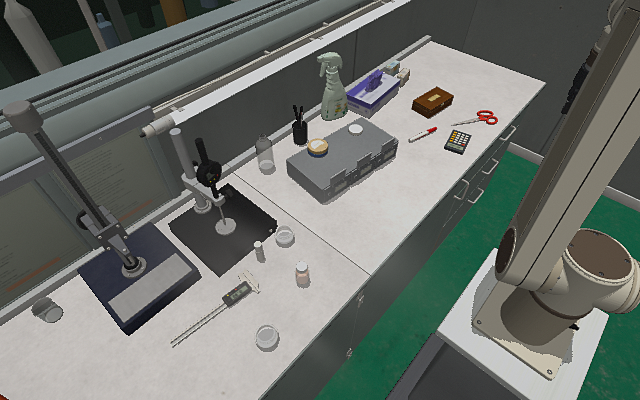

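View pics/top0.png

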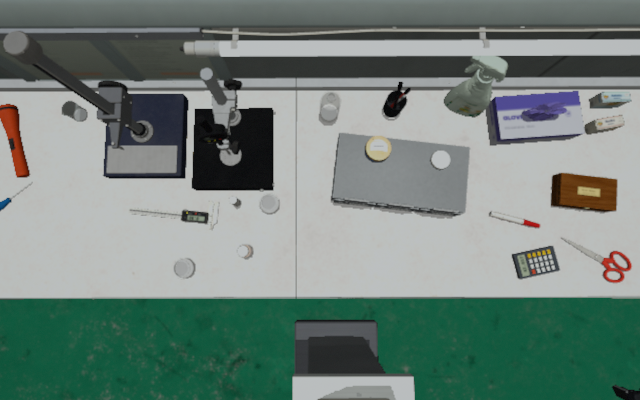

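The top view shows the grey cabinet at about (400,174) and the ribbed-cap bottle at about (244,251). The stick is at (236,202), with jars at (269,203) and (184,267). Next I measure them.

```bash
cat > h.py <<'E'
import numpy as np, cv2
from workcell import get_obs, optics
def cloud(n,d):
    i=optics.camera_info(n); f=200/np.tan(np.radians(i['vfov']/2))
    v,u=np.mgrid[0:400,0:640]
    c=np.stack([(u-i['cx'])/f*d,(v-i['cy'])/f*d,d],-1)
    return (c-i['t'])@i['R']
def ray(n,u,v,z):
    i=optics.camera_info(n); f=200/np.tan(np.radians(i['vfov']/2))
    r=np.array([(u-i['cx'])/f,(v-i['cy'])/f,1])@i['R']; o=-i['R'].T@i['t']
    return o+r*(z-o[2])/r[2]
def proj(n,X):
    i=optics.camera_info(n); f=200/np.tan(np.radians(i['vfov']/2))
    c=np.asarray(X)@i['R'].T+i['t']; return c[...,:2]/c[...,2:]*f+[i['cx'],i['cy']]
E
python3 - <<'E'
from h import *
for n in("top","scene"):
    z=np.load(n+"0.npz"); P=cloud(n,z['d']); p=z['p'].astype(int)
    valid=z['d']>0
    Z=P[...,2]
    m=valid&(Z>0.058)&(Z<0.078)&(P[...,0]>.3)&(P[...,0]<.8)&(P[...,1]<.15)&(P[...,1]>-.55)
    k,l,s,c=cv2.connectedComponentsWithStats(m.astype(np.uint8))
    j=1+np.argmax(s[1:,4]); q=P[l==j]; 
    r=cv2.minAreaRect((q[:,:2]*1000).astype(np.float32)); print(n,"cab",r,np.median(q[:,2]),s[j]); print(cv2.boxPoints(r))
    # small objects standing
    m=valid&(Z>0.012)&(Z<0.2)&(P[...,0]>.2)&(P[...,0]<.62)&(P[...,1]>.08)&(P[...,1]<.5)
    k,l,s,c=cv2.connectedComponentsWithStats(m.astype(np.uint8))
    for j in range(1,k):
        if s[j,4]>15:
            q=P[l==j]; print(s[j],q.min(0).round(3),q.max(0).round(3),np.median(q,0).round(3))
E
python3 - <<'E'
import cv2
a=cv2.imread('pics/scene0.png'); cv2.imwrite('pics/s1.png',cv2.resize(a[110:360,220:420],None,fx=2.4,fy=2.4,interpolation=cv2.INTER_CUBIC))
a=cv2.imread('pics/top0.png'); cv2.imwrite('pics/t1.png',cv2.resize(a[110:290,170:490],None,fx=2.4,fy=2.4,interpolation=cv2.INTER_CUBIC))
E
```

```text
top cab ((678.053466796875, -129.78125), (346.7132873535156, 183.00341796875), 83.37722778320312) 0.06909272864913386 [ 333  133  137   82 7956]
[[ 567.1688  -291.42804]
 [ 748.95105 -312.53418]
 [ 788.9381    31.86554]
 [ 607.1559    52.97168]]
[229 196  12  11  83] [0.598 0.299 0.013] [0.619 0.32  0.078] [0.606 0.306 0.07 ]
[259 197  21  17 165] [0.578 0.193 0.012] [0.62  0.247 0.048] [0.595 0.216 0.03 ]
[181 210  28  14 297] [0.552 0.386 0.013] [0.588 0.459 0.024] [0.569 0.421 0.018]
[238 244  16  15 180] [0.459 0.263 0.015] [0.495 0.297 0.081] [0.477 0.275 0.073]
[173 258  22  21 244] [0.406 0.419 0.012] [0.459 0.47  0.048] [0.433 0.435 0.031]
scene cab ((678.4107666015625, -126.70327758789062), (349.34033203125, 186.6778106689453), 83.18728637695312) 0.06739936937563269 [ 286  117  113   75 3505]
[[ 565.01074  -289.06787 ]
 [ 750.3705   -311.2124  ]
 [ 791.8108     35.661316]
 [ 606.45105    57.805847]]
[275 224  19  22 227] [0.576 0.198 0.012] [0.62  0.251 0.045] [0.592 0.234 0.028]
[254 241  10  19 134] [0.597 0.303 0.012] [0.617 0.323 0.075] [0.602 0.316 0.054]
[295 261  15  24 284] [0.458 0.268 0.012] [0.494 0.302 0.078] [0.469 0.29  0.056]
[222 281  30  25 329] [0.551 0.389 0.012] [0.586 0.462 0.022] [0.567 0.427 0.017]
[254 323  25  27 347] [0.403 0.422 0.012] [0.456 0.477 0.046] [0.42  0.454 0.029]
```

View pics/s1.png

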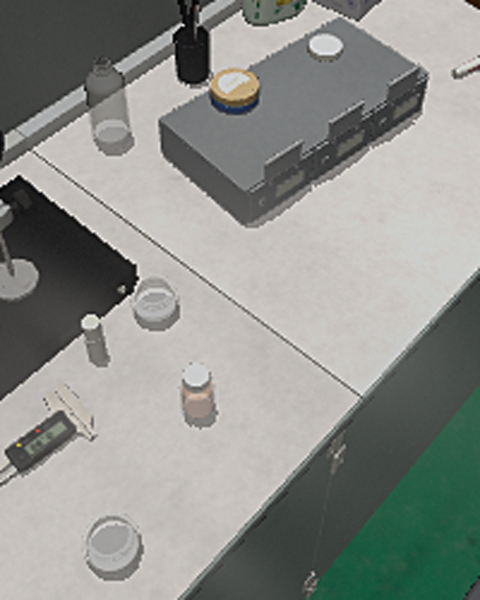

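View pics/t1.png

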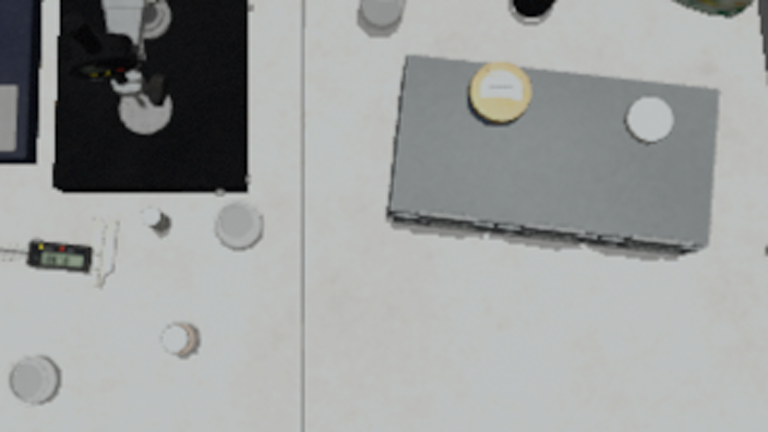

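Run:
```python
from h import *
for n in("top","scene"):
    z=np.load(n+"0.npz"); P=cloud(n,z['d'])
    Z=P[...,2]; a=np.radians(-6.72); ex=np.array([np.cos(a),np.sin(a)]); ey=np.array([-ex[1],ex[0]])
    m=(z['d']>0)&(Z>0.078)&(Z<0.115)&(P[...,0]>.5)&(P[...,0]<.68)&(P[...,1]<.15)&(P[...,1]>-.4)
    k,l,s,c=cv2.connectedComponentsWithStats(m.astype(np.uint8),connectivity=8)
    for j in range(1,k):
        q=P[l==j]; A=q[:,:2]@ex; B=q[:,:2]@ey
        print(n,s[j],"A",A.min().round(4),np.median(A).round(4),A.max().round(4),"B",B.min().round(4),B.max().round(4),"z",q[:,2].max().round(3))
    # cabinet extents in rotated axes
    m=(z['d']>0)&(Z>0.058)&(Z<0.078)&(P[...,0]>.3)&(P[...,0]<.82)&(P[...,1]<.15)&(P[...,1]>-.55)
    k,l,s,c=cv2.connectedComponentsWithStats(m.astype(np.uint8)); j=1+np.argmax(s[1:,4]); q=P[l==j]; A=q[:,:2]@ex; B=q[:,:2]@ey
    print("cab A",np.percentile(A,[0,.5,99.5,100]).round(4),"B",np.percentile(B,[0,.5,99.5,100]).round(4))
    # angle via left/right edges: side lines
    for lo in (-.3,):
        pass
    # front/back edge fit: for bins of B, max A
    bb=np.linspace(B.min()+.02,B.max()-.02,14); mx=[A[abs(B-b)<.008].max() for b in bb]; mn=[A[abs(B-b)<.008].min() for b in bb]
    print("back slope deg",np.degrees(np.polyfit(bb,mx,1)[0]),np.median(mx),"front slope",np.degrees(np.polyfit(bb,mn,1)[0]),np.median(mn))
```

```text
top [345 198  25   5  74] A 0.5987 0.6007 0.6046 B 0.0316 0.0928 z 0.104
top [388 203  26   5  75] A 0.5987 0.6006 0.6045 B -0.079 -0.0187 z 0.106
top [432 208  27   5  77] A 0.5988 0.6008 0.605 B -0.1922 -0.1294 z 0.106
cab A [0.5972 0.5992 0.7786 0.7803] B [-0.223  -0.2201  0.1224  0.1238]
back slope deg -1.7899555061237844 0.7792616214670185 front slope 0.025347244322108917 0.5989657896147855
scene [381 137  15  13  75] A 0.5967 0.5999 0.6043 B -0.1875 -0.1282 z 0.103
scene [357 152  15  14  86] A 0.5977 0.5999 0.6055 B -0.0742 -0.0139 z 0.103
scene [330 168  16  15  96] A 0.5967 0.5998 0.6036 B 0.0354 0.0964 z 0.103
cab A [0.5953 0.5975 0.778  0.7821] B [-0.2213 -0.2177  0.1271  0.1284]
back slope deg -2.3458384976708238 0.7779707516308454 front slope 0.06404923668615096 0.5974988345396584
```

```bash
cat >> h.py <<'E'
from scipy.spatial.transform import Rotation as Ro
a=np.radians(-6.72); EX=np.array([np.cos(a),np.sin(a),0]); EY=np.array([-EX[1],EX[0],0])
def W(A,B,z): return A*EX+B*EY+np.array([0,0,z])
def delta(T,ang=None):
    o=get_obs(); M=Ro.from_quat(o['tool_rot']).as_matrix(); d=M.T@(np.asarray(T)-o['eef_pos'])*100
    y=np.degrees(np.arctan2(M[1,0],M[0,0]))
    print("target",np.round(T,4),"shift cm",d.round(2),"len",np.linalg.norm(d).round(2),"toolx ang",y.round(2), "roll" ,None if ang is None else ((y-ang+180)%360-180).round(2))
def AB():
    o=get_obs(); p=o['eef_pos']; f=o['ft_force']; print("t",round(o['clock'],2),"A,B,z",(p@EX).round(4),(p@EY).round(4),p[2].round(4),"F A,B,z",(f@EX).round(2),(f@EY).round(2),f[2].round(2),"q",o['joint_pos'].round(2),"w",round(o['grip_width'],4))
E
python3 -c "
from h import *
AB(); delta(W(.625,-.159,.245),-96.7); delta(W(.625,-.159,.15),-96.7)"
```

```text
t 0.1 A,B,z 0.2316 -0.4425 0.2445 F A,B,z -0.79 -0.47 0.55 q [-1.21  0.24  0.    1.34  0.    1.57] w 0.0853
target [ 0.6021 -0.231   0.245 ] shift cm [-6.88e+00 -4.80e+01 -4.00e-02] len 48.5 toolx ang -69.1 roll 27.6
target [ 0.6021 -0.231   0.15  ] shift cm [ -6.87 -48.     9.46] len 49.41 toolx ang -69.1 roll 27.6
```

```bash
python3 -m inch '[[[0,-0.8,-5.5,0,6],[0,-1.6,-11,0,12],[0,-2.4,-16.5,1,18],[0,-3.2,-22,2,24],[0,-4,-27.5,3,27.6]]]'; python3 -c "
from h import *
AB(); delta(W(.625,-.159,.15),-96.7)"
```

```text
clock: 0.72
eef_pos: [0.422, -0.3299, 0.2139]
tool_rot: [-0.664, 0.748, 0.001, 0.0]
ft_force: [0.1, -0.9, 0.2]
grip_width: -0.0001
t 0.72 A,B,z 0.4577 -0.2783 0.2139 F A,B,z 0.26 -0.9 0.17 q [-0.66  0.33  0.04  1.29  0.    2.6 ] w -0.0001
target [ 0.6021 -0.231   0.15  ] shift cm [-11.95 -16.71   6.39] len 21.51 toolx ang -96.84 roll -0.14
```

```bash
python3 -m inch '[[[0,-3,-4.2,1,0],[0,-6,-8.4,2,0],[0,-9,-12.6,3.5,0],[0,-11.95,-16.7,5,0],[0,-11.95,-16.7,6.4,0]]]'
python3 - <<'E'
from h import *
AB(); delta(W(.625,-.159,.089),-96.7)
p,d=optics.camera("scene"); cv2.imwrite("pics/s2.png",cv2.resize(p[80:240,250:470,::-1],None,fx=3,fy=3,interpolation=cv2.INTER_CUBIC))
E
```

```text
clock: 1.35
eef_pos: [0.6043, -0.2283, 0.1477]
tool_rot: [-0.666, 0.746, 0.002, 0.0]
ft_force: [-0.6, -1.3, -0.3]
grip_width: -0.0003
t 1.35 A,B,z 0.6269 -0.156 0.1477 F A,B,z -0.46 -1.36 -0.26 q [-0.36  0.59  0.27  1.26  0.    2.89] w -0.0003
target [ 0.6021 -0.231   0.089 ] shift cm [0.31 0.18 5.87] len 5.88 toolx ang -96.56 roll 0.14
```

View pics/s2.png

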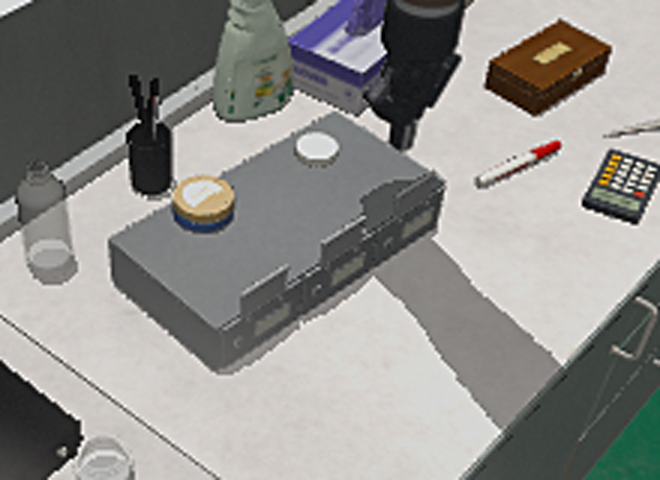

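The closed fingers hang above the right drawer, at about (402,140) in this crop, and are clear of the lid at (317,148). Now I descend behind its tab.

```bash
python3 -m inch '[[[0,0.15,0,1.5,0],[0,0.3,0,3,0],[0,0.3,0,4.5,0],[0,0.3,0,5.8,0],[0,0.3,0,5.8,0]]]'
python3 - <<'E'
from h import *
AB(); delta(W(.615,-.159,.088),-96.7)
E
```

```text
clock: 2.02
eef_pos: [0.5996, -0.2317, 0.086]
tool_rot: [-0.665, 0.747, 0.005, -0.002]
ft_force: [-1.5, 0.8, 0.7]
grip_width: -0.0
t 2.02 A,B,z 0.6226 -0.16 0.086 F A,B,z -1.57 0.59 0.66 q [-0.37  0.63  0.18  1.13  0.    2.89] w -0.0
target [ 0.5922 -0.2299  0.088 ] shift cm [-0.1   0.76 -0.19] len 0.79 toolx ang -96.7 roll 0.0
```

```bash
python3 -m inch '[[[0,0,0.2,-0.1,0],[0,0,0.4,-0.15,0],[0,0,0.5,-0.15,0],[0,0,0.6,-0.15,0],[0,0,0.7,-0.15,0]]]'
python3 - <<'E'
from h import *
AB()
E
```

```text
clock: 2.65
eef_pos: [0.5927, -0.2309, 0.0878]
tool_rot: [-0.665, 0.747, 0.005, -0.002]
ft_force: [-0.1, -0.5, 0.1]
grip_width: -0.0001
t 2.65 A,B,z 0.6156 -0.16 0.0878 F A,B,z -0.02 -0.55 0.12 q [-0.37  0.62  0.16  1.13  0.    2.89] w -0.0001
```

```bash
python3 -m inch '[[[0,0,0.1,0,0],[0,0,0.2,0,0],[0,0,0.3,0,0],[0,0,0.4,0,0],[0,0,0.4,0,0]]]'
python3 - <<'E'
from h import *
AB()
E
```

```text
clock: 3.28
eef_pos: [0.5888, -0.2304, 0.0878]
tool_rot: [-0.665, 0.747, 0.005, -0.002]
ft_force: [2.7, 0.3, -1.6]
grip_width: 0.0001
t 3.27 A,B,z 0.6117 -0.16 0.0878 F A,B,z 2.61 0.61 -1.61 q [-0.37  0.61  0.15  1.12  0.    2.88] w 0.0001
```

```bash
python3 -m inch '[[[0,0,0.1,0,0],[0,0,0.2,0,0],[0,0,0.3,0,0],[0,0,0.3,0,0],[0,0,0.3,0,0]]]'; python3 -c "
from h import *
AB()"
```

```text
clock: 3.9
eef_pos: [0.587, -0.2302, 0.0879]
tool_rot: [-0.665, 0.747, 0.004, -0.001]
ft_force: [6.7, -0.2, -4.0]
grip_width: 0.0001
t 3.9 A,B,z 0.6099 -0.1599 0.0879 F A,B,z 6.71 0.58 -3.99 q [-0.37  0.6   0.14  1.11  0.    2.88] w 0.0001
```

```bash
python3 -m inch '[[[0,0,0.1,0,0],[0,0,0.2,0,0],[0,0,0.2,0,0],[0,0,0.2,0,0],[0,0,0.2,0,0]]]'; python3 -c "
from h import *
AB()"
```

```text
clock: 4.53
eef_pos: [0.5867, -0.2302, 0.0879]
tool_rot: [-0.665, 0.747, 0.002, 0.0]
ft_force: [6.9, -0.4, -5.2]
grip_width: -0.0001
t 4.53 A,B,z 0.6096 -0.1599 0.0879 F A,B,z 6.87 0.44 -5.21 q [-0.38  0.6   0.13  1.11  0.    2.88] w -0.0001
```

```bash
python3 -m inch '[[[0,0,0.1,0,0],[0,0,0.2,0,0],[0,0,0.3,0,0],[0,0,0.3,0,0],[0,0,0.3,0,0]]]'; python3 -c "
from h import *
AB(); delta(W(.64,-.159,.14),83.3)"
```

```text
clock: 5.15
eef_pos: [0.5867, -0.2302, 0.0881]
tool_rot: [-0.665, 0.747, 0.0, 0.002]
ft_force: [10.0, -0.7, -7.0]
grip_width: 0.0001
t 5.15 A,B,z 0.6096 -0.1599 0.0881 F A,B,z 9.98 0.47 -6.97 q [-0.38  0.6   0.13  1.1   0.    2.88] w 0.0001
target [ 0.617  -0.2328  0.14  ] shift cm [-0.11 -3.06 -5.18] len 6.02 toolx ang -96.62 roll -179.92
```

The right drawer is locked: at 10 N it stood firm at A=0.6096, after giving about 3–6 mm. I release it and go to the middle drawer.

```bash
python3 -m inch '[[[0,0,-0.6,0,0],[0,0,-1.3,0,0],[0,0,-1.3,-2.5,0],[0,0,-1.3,-5.5,0],[0,-3,-1.3,-5.5,0]]]'; python3 -c "
from h import *
AB(); delta(W(.622,-.047,.14),-96.7)"
```

```text
clock: 5.78
eef_pos: [0.6042, -0.2042, 0.1465]
tool_rot: [-0.664, 0.748, -0.002, 0.003]
ft_force: [-1.2, 0.8, 0.6]
grip_width: -0.0006
t 5.78 A,B,z 0.6239 -0.1321 0.1465 F A,B,z -1.29 0.64 0.59 q [-0.33  0.56  0.23  1.23  0.    2.93] w -0.0006
target [ 0.6122 -0.1195  0.14  ] shift cm [-8.51  0.22  0.66] len 8.54 toolx ang -96.83 roll -0.13
```

```bash
python3 -m inch '[[[0,-4.2,0.1,0,0],[0,-8.5,0.2,0.5,0],[0,-8.5,0.2,2.5,0],[0,-8.5,0.2,4.5,0],[0,-8.5,0.2,5.85,0]]]'; python3 -c "
from h import *
AB(); delta(W(.614,-.047,.088),-96.7)"
```

```text
clock: 6.4
eef_pos: [0.6119, -0.1193, 0.087]
tool_rot: [-0.664, 0.748, -0.002, 0.002]
ft_force: [-0.1, 0.2, -0.1]
grip_width: -0.0002
t 6.4 A,B,z 0.6217 -0.0469 0.087 F A,B,z -0.15 0.22 -0.09 q [-0.19  0.58  0.1   1.08  0.    3.07] w -0.0002
target [ 0.6043 -0.1185  0.088 ] shift cm [ 0.01  0.77 -0.11] len 0.78 toolx ang -96.82 roll -0.12
```

```bash
python3 -m inch '[[[0,0,0.3,-0.1,0],[0,0,0.5,-0.1,0],[0,0,0.7,-0.1,0],[0,0,0.8,-0.1,0],[0,0,0.9,-0.1,0]]]'; python3 -c "
from h import *
AB()"
```

```text
clock: 7.02
eef_pos: [0.6044, -0.1186, 0.089]
tool_rot: [-0.664, 0.748, -0.003, 0.003]
ft_force: [2.8, -0.6, 1.5]
grip_width: 0.0001
t 7.03 A,B,z 0.6141 -0.0471 0.089 F A,B,z 2.8 -0.23 1.48 q [-0.19  0.56  0.07  1.07  0.    3.07] w 0.0001
```

```bash
python3 -m inch '[[[0,0,0.1,0,0],[0,0,0.2,0,0],[0,0,0.3,0,0],[0,0,0.4,0,0],[0,0,0.4,0,0]]]'; python3 -c "
from h import *
AB()"
```

```text
clock: 7.65
eef_pos: [0.6003, -0.1182, 0.089]
tool_rot: [-0.664, 0.748, -0.003, 0.003]
ft_force: [2.9, -0.5, -0.4]
grip_width: -0.0001
t 7.65 A,B,z 0.61 -0.0471 0.089 F A,B,z 2.98 -0.14 -0.39 q [-0.2   0.56  0.06  1.06  0.    3.07] w -0.0001
```

```bash
python3 -m inch '[[[0,0,0.1,0,0],[0,0,0.2,0,0],[0,0,0.3,0,0],[0,0,0.4,0,0],[0,0,0.4,0,0]]]'; python3 -c "
from h import *
AB()"
```

```text
clock: 8.28
eef_pos: [0.5961, -0.1177, 0.089]
tool_rot: [-0.664, 0.748, -0.003, 0.003]
ft_force: [2.4, -1.0, 0.4]
grip_width: 0.0001
t 8.28 A,B,z 0.6058 -0.0471 0.089 F A,B,z 2.52 -0.71 0.45 q [-0.2   0.55  0.05  1.06  0.    3.07] w 0.0001
```

```bash
python3 -m inch '[[[0,0,0.2,0,0],[0,0,0.5,0,0],[0,0,0.8,0,0],[0,0,1.1,0,0],[0,0,1.4,0,0]]]'; python3 -c "
from h import *
AB()"
```

```text
clock: 8.9
eef_pos: [0.5821, -0.116, 0.089]
tool_rot: [-0.664, 0.748, -0.003, 0.003]
ft_force: [2.8, -0.9, 0.4]
grip_width: -0.0
t 8.9 A,B,z 0.5916 -0.0471 0.089 F A,B,z 2.93 -0.57 0.42 q [-0.2   0.52  0.    1.04  0.    3.06] w -0.0
```

The middle drawer gives: it has moved about 23 mm at a steady 3 N. I draw it on at 32 mm/s.

```bash
python3 -m inch '[[[0,0,0.3,0,0],[0,0,0.7,0,0],[0,0,1.1,0,0],[0,0,1.5,0,0],[0,0,1.9,0,0]]]'; python3 -m inch '[[[0,0,0.3,0,0],[0,0,0.7,0,0],[0,0,1.1,0,0],[0,0,1.5,0,0],[0,0,1.9,0,0]]]';  python3 -c "
from h import *
AB()"
```

```text
clock: 9.52
eef_pos: [0.563, -0.1138, 0.089]
tool_rot: [-0.664, 0.748, -0.003, 0.003]
ft_force: [3.3, -1.7, 2.0]
grip_width: 0.0
clock: 10.15
eef_pos: [0.544, -0.1115, 0.0889]
tool_rot: [-0.664, 0.748, -0.003, 0.003]
ft_force: [3.2, -1.0, 1.9]
grip_width: -0.0003
t 10.15 A,B,z 0.5533 -0.0471 0.0889 F A,B,z 3.33 -0.61 1.86 q [-0.2   0.46 -0.11  0.99  0.    3.06] w -0.0003
```

```bash
python3 -m inch '[[[0,0,0.3,0,0],[0,0,0.7,0,0],[0,0,1.1,0,0],[0,0,1.5,0,0],[0,0,1.9,0,0]]]'; python3 -m inch '[[[0,0,0.3,0,0],[0,0,0.6,0,0],[0,0,0.9,0,0],[0,0,1.2,0,0],[0,0,1.4,0,0]]]';  python3 -c "
from h import *
AB()"
```

```text
clock: 10.78
eef_pos: [0.525, -0.1092, 0.0889]
tool_rot: [-0.664, 0.748, -0.003, 0.003]
ft_force: [3.0, -0.0, 2.7]
grip_width: 0.0002
clock: 11.4
eef_pos: [0.5108, -0.1076, 0.0887]
tool_rot: [-0.664, 0.748, -0.003, 0.003]
ft_force: [3.4, -1.6, 1.6]
grip_width: 0.0001
t 11.4 A,B,z 0.5199 -0.047 0.0887 F A,B,z 3.56 -1.15 1.63 q [-0.21  0.4  -0.2   0.96  0.    3.05] w 0.0001
```

```bash
python3 -m inch '[[[0,0,0.2,0,0],[0,0,0.4,0,0],[0,0,0.6,0,0],[0,0,0.8,0,0],[0,0,1.0,0,0]]]';  python3 -c "
from h import *
AB()"
```

```text
clock: 12.02
eef_pos: [0.5008, -0.1063, 0.0886]
tool_rot: [-0.664, 0.748, -0.003, 0.003]
ft_force: [2.9, -1.0, 3.2]
grip_width: -0.0006
t 12.03 A,B,z 0.5098 -0.047 0.0886 F A,B,z 2.99 -0.64 3.22 q [-0.21  0.38 -0.23  0.95  0.    3.05] w -0.0006
```

```bash
python3 -m inch '[[[0,0,0.1,0,0],[0,0,0.2,0,0],[0,0,0.3,0,0],[0,0,0.4,0,0],[0,0,0.4,0,0]]]';  python3 -c "
from h import *
AB()"
```

```text
clock: 12.65
eef_pos: [0.4966, -0.1058, 0.0885]
tool_rot: [-0.664, 0.748, -0.003, 0.003]
ft_force: [3.1, -0.6, 1.5]
grip_width: -0.0001
t 12.65 A,B,z 0.5055 -0.0469 0.0885 F A,B,z 3.15 -0.25 1.48 q [-0.21  0.38 -0.24  0.94  0.    3.05] w -0.0001
```

```bash
python3 -m inch '[[[0,0,0.1,0,0],[0,0,0.2,0,0],[0,0,0.2,0,0],[0,0,0.3,0,0],[0,0,0.3,0,0]]]';  python3 -c "
from h import *
AB()"
```

```text
clock: 13.28
eef_pos: [0.4958, -0.1057, 0.0887]
tool_rot: [-0.664, 0.748, -0.005, 0.005]
ft_force: [8.3, -1.0, -2.3]
grip_width: -0.0002
t 13.28 A,B,z 0.5048 -0.047 0.0887 F A,B,z 8.38 -0.01 -2.31 q [-0.21  0.37 -0.25  0.94  0.    3.05] w -0.0002
```

The drawer has reached its stop: total travel is about 110 mm and the force rose to 8 N. I release it and check.

```bash
python3 -m inch '[[[0,0,-0.4,0,0],[0,0,-1,0,0],[0,0,-1.4,-0.5,0],[0,0,-1.4,-5,0],[0,0,-1.4,-9,0]]]'
python3 - <<'E'
from h import *
AB()
for n in("scene","top"):
    p,d=optics.camera(n); np.savez(n+"1.npz",p=p,d=d)
    P=cloud(n,d); A=P@EX; B=P@EY; Z=P[...,2]
    m=(d>0)&(Z>.085)&(Z<.107)&(A>.45)&(A<.53)&(abs(B+.047)<.04)
    q=A[m]; print(n,"tab",m.sum(),np.percentile(q,[2,50,98]) if m.sum() else '', B[m].min() if m.sum() else'',B[m].max() if m.sum() else'')
    m=(d>0)&(Z>.005)&(Z<.024)&(A>.48)&(A<.62)&(abs(B+.047)<.055)
    if m.sum(): print("floor",m.sum(),np.percentile(A[m],[1,50,99]),np.percentile(B[m],[1,50,99]),np.median(Z[m]))
    m=(d>0)&(P[...,0]>.44)&(P[...,0]<.52)&(P[...,1]>.24)&(P[...,1]<.33)&(Z>.062)&(Z<.09)
    q=P[m]; print("cap",q.min(0),q.max(0))
    if n=="scene": cv2.imwrite("pics/s3.png",cv2.resize(p[80:290,230:430,::-1],None,fx=2.8,fy=2.8,interpolation=cv2.INTER_CUBIC))
delta([.4765,.2825,.14],-40)
E
```

```text
clock: 13.9
eef_pos: [0.508, -0.1072, 0.1798]
tool_rot: [-0.664, 0.748, -0.004, 0.004]
ft_force: [0.7, -0.7, -1.0]
grip_width: -0.0001
t 13.9 A,B,z 0.517 -0.047 0.1798 F A,B,z 0.82 -0.63 -1.05 q [-0.21  0.31 -0.08  1.17  0.    3.05] w -0.0001
scene tab 65 [0.48796621 0.48972636 0.49346756] -0.07656828114283849 -0.01587008083714453
floor 629 [0.4882887  0.56393492 0.61817243] [-0.09655561 -0.05274597  0.00604076] 0.014027127324461429
cap [0.46213145 0.2701823  0.06200141] [0.48983273 0.29760828 0.07846265]
top tab 59 [0.48888085 0.49148902 0.49443196] -0.07807899338513191 -0.01837887600086371
floor 1093 [0.49650409 0.56782528 0.61030188] [-0.09704826 -0.04273655  0.00175374] 0.014949880897299934
cap [0.46477793 0.26686321 0.06213971] [0.49006806 0.29315215 0.08008157]
target [0.4765 0.2825 0.14  ] shift cm [-38.35   8.19   4.22] len 39.44 toolx ang -96.82 roll -56.82
```

View pics/s3.png

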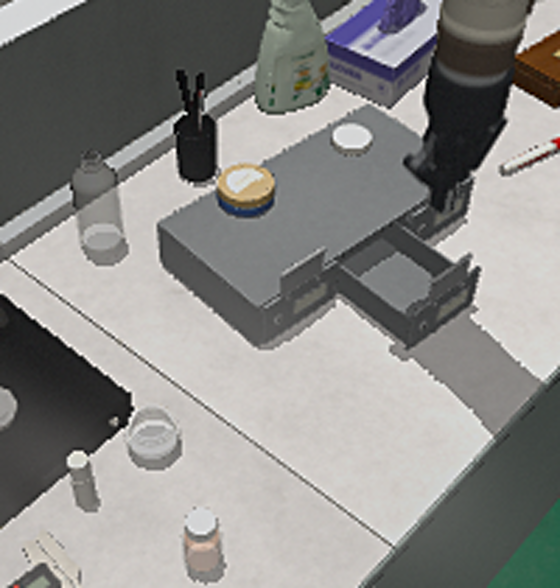

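The middle drawer stands fully out: its tab is at about (455,285) in the crop and has shifted 110 mm by both cameras. The bottle, at about (202,540), is undisturbed. Next I go for the bottle.

```bash
python3 -m inch '[[[7,-5,1,0,-10],[7,-10.5,2.2,0,-20],[7,-16,3.4,0,-30],[7,-21.5,4.6,1,-40],[7,-27,5.8,2,-50]]]'
python3 - <<'E'
from h import *
AB(); delta([.477,.2822,.14],-40)
E
```

```text
clock: 14.62
eef_pos: [0.4855, 0.1686, 0.1622]
tool_rot: [0.919, -0.395, 0.01, -0.003]
ft_force: [0.9, -0.1, 0.2]
grip_width: 0.0699
t 14.62 A,B,z 0.4625 0.2243 0.1622 F A,B,z 0.9 -0.03 0.18 q [ 0.34  0.31 -0.13  1.12 -0.01  2.72] w 0.0699
target [0.477  0.2822 0.14  ] shift cm [-8.86 -7.17  2.17] len 11.6 toolx ang -46.51 roll -6.51
```

```bash
python3 -m inch '[[[7,-3,-2.4,0.5,-4],[7,-6,-4.8,1.2,-6.5],[7,-8.9,-7.2,2,-6.5],[7,-8.9,-7.2,2.2,-6.5],[7,-8.9,-7.2,2.2,-6.5]]]'
python3 - <<'E'
from h import *
AB(); delta([.477,.2822,.042],-40)
E
```

```text
clock: 15.25
eef_pos: [0.4763, 0.282, 0.1389]
tool_rot: [0.94, -0.342, 0.01, -0.001]
ft_force: [-0.6, 0.1, 0.1]
grip_width: 0.07
t 15.25 A,B,z 0.44 0.3358 0.1389 F A,B,z -0.63 0.03 0.06 q [ 0.54  0.4  -0.05  1.1  -0.01  2.81] w 0.07
target [0.477  0.2822 0.042 ] shift cm [-0.13  0.03  9.69] len 9.69 toolx ang -39.99 roll 0.01
```

```bash
python3 -m inch '[[[7,-0.1,0,2.5,0],[7,-0.1,0,5,0],[7,-0.1,0,7.5,0],[7,-0.1,0,9.3,0],[7,-0.1,0,9.7,0]]]'
python3 - <<'E'
from h import *
AB(); delta([.477,.2822,.042],-40)
p,d=optics.camera("scene"); cv2.imwrite("pics/s4.png",cv2.resize(p[200:330,220:380,::-1],None,fx=3.5,fy=3.5,interpolation=cv2.INTER_CUBIC))
E
```

```text
clock: 15.88
eef_pos: [0.4768, 0.2803, 0.0409]
tool_rot: [0.939, -0.343, 0.009, -0.0]
ft_force: [-0.4, -0.5, 0.1]
grip_width: 0.0702
t 15.88 A,B,z 0.4407 0.3342 0.0409 F A,B,z -0.38 -0.56 0.15 q [ 0.54  0.51 -0.17  0.88 -0.01  2.81] w 0.0702
target [0.477  0.2822 0.042 ] shift cm [-0.1  -0.16 -0.11] len 0.22 toolx ang -40.1 roll -0.1
```

View pics/s4.png

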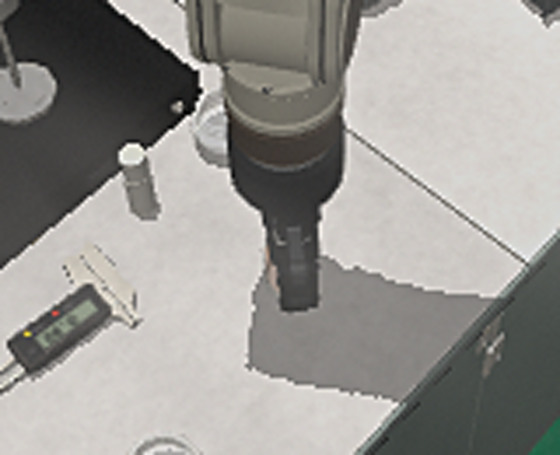

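The bottle is between the jaws, mostly hidden behind the near finger at about (295,265). I close.

```bash
python3 -m inch '[[[6,-0.1,-0.15,-0.1,0],[3,-0.1,-0.15,-0.1,0],[3,-0.1,-0.15,-0.1,0],[3,-0.1,-0.15,-0.1,0],[3,-0.1,-0.15,-0.1,0]]]'; python3 -c "
from h import *
AB()"
```

```text
clock: 16.55
eef_pos: [0.478, 0.2832, 0.0435]
tool_rot: [0.939, -0.343, 0.01, -0.002]
ft_force: [-1.1, 1.0, 5.8]
grip_width: 0.0342
t 16.55 A,B,z 0.4416 0.3372 0.0435 F A,B,z -1.25 0.87 5.77 q [ 0.54  0.51 -0.17  0.88 -0.01  2.81] w 0.0342
```

```bash
python3 -m inch '[[[3,0,0,-2,0],[3,0,0,-5,0],[3,0,0,-8,0],[3,0,0,-11,0],[3,0,0,-13,0]]]'; python3 -c "
from h import *
AB(); delta(W(.548,-.047,.175),-96.7)"
```

```text
clock: 17.18
eef_pos: [0.4756, 0.2839, 0.1748]
tool_rot: [0.939, -0.343, 0.011, -0.002]
ft_force: [-0.1, -0.1, -0.2]
grip_width: 0.0341
t 17.18 A,B,z 0.4391 0.3376 0.1748 F A,B,z -0.04 -0.13 -0.24 q [ 0.55  0.37  0.    1.18 -0.01  2.82] w 0.0341
target [ 0.5387 -0.1108  0.175 ] shift cm [30.23 26.14  0.26] len 39.97 toolx ang -40.07 roll 56.63
```

```bash
python3 -m inch '[[[3,2.3,2,0,6],[3,5.3,4.6,0,14],[3,8.9,7.7,0,22],[3,12.5,10.8,0,30],[3,15.5,13.4,0,37]]]'
python3 - <<'E'
from h import *
AB(); delta(W(.548,-.047,.175),-96.7)
p,d=optics.camera("scene"); cv2.imwrite("pics/s5.png",cv2.resize(p[80:290,230:430,::-1],None,fx=2.8,fy=2.8,interpolation=cv2.INTER_CUBIC))
E
```

```text
clock: 17.8
eef_pos: [0.5076, 0.0798, 0.1759]
tool_rot: [0.781, -0.625, 0.009, -0.005]
ft_force: [0.5, 0.5, -0.8]
grip_width: 0.0344
t 17.8 A,B,z 0.4948 0.1387 0.1759 F A,B,z 0.43 0.55 -0.79 q [ 0.16  0.29 -0.11  1.15 -0.01  3.08] w 0.0344
target [ 0.5387 -0.1108  0.175 ] shift cm [19.28  1.15  0.24] len 19.31 toolx ang -77.33 roll 19.37
```

View pics/s5.png

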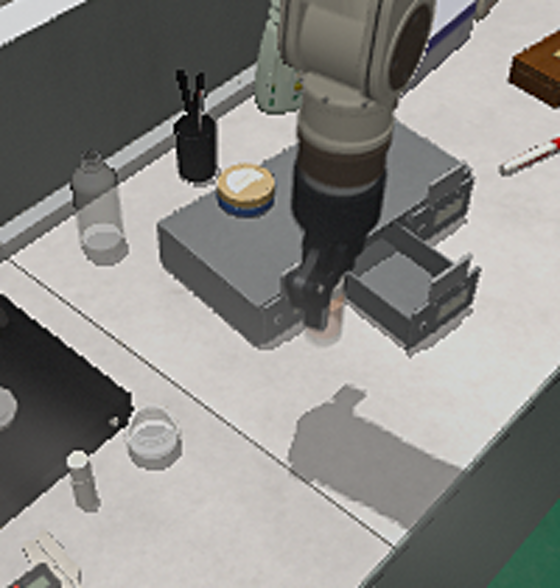

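The bottle hangs upright in the jaws at about (327,320), heading for the open drawer. Joint 6 is near its limit, so I translate first and turn afterwards.

```bash
python3 -m inch '[[[3,4.5,0.3,0,0],[3,9,0.5,0,2],[3,13.5,0.8,0,8],[3,17,1,0,14],[3,19.3,1.15,0.2,19]]]'; python3 -c "
from h import *
AB(); delta(W(.548,-.047,.075),-96.7)"
```

```text
clock: 18.48
eef_pos: [0.5378, -0.1171, 0.1759]
tool_rot: [-0.663, 0.749, -0.01, 0.005]
ft_force: [-0.1, 0.6, -1.9]
grip_width: 0.0342
t 18.48 A,B,z 0.5478 -0.0533 0.1759 F A,B,z -0.12 0.56 -1.9 q [-0.21  0.36 -0.01  1.18 -0.    3.05] w 0.0342
target [ 0.5387 -0.1108  0.075 ] shift cm [-0.69  0.2  10.09] len 10.11 toolx ang -96.96 roll -0.26
```

```bash
python3 -m inch '[[[3,-0.3,0.1,2,0],[3,-0.6,0.2,4.5,0],[3,-0.6,0.2,7,0],[3,-0.6,0.2,9,0],[3,-0.6,0.2,10,0]]]'
python3 - <<'E'
from h import *
AB(); delta(W(.548,-.047,.0585),-96.7)
p,d=optics.camera("scene"); cv2.imwrite("pics/s6.png",cv2.resize(p[80:290,230:430,::-1],None,fx=2.8,fy=2.8,interpolation=cv2.INTER_CUBIC))
E
```

```text
clock: 19.1
eef_pos: [0.5375, -0.1113, 0.0743]
tool_rot: [-0.663, 0.748, -0.009, 0.004]
ft_force: [0.8, -0.7, -1.9]
grip_width: 0.0345
t 19.1 A,B,z 0.5468 -0.0476 0.0743 F A,B,z 0.87 -0.58 -1.94 q [-0.2   0.46 -0.16  0.94 -0.    3.06] w 0.0345
target [ 0.5387 -0.1108  0.0585] shift cm [-0.07 -0.09  1.58] len 1.58 toolx ang -96.93 roll -0.23
```

View pics/s6.png

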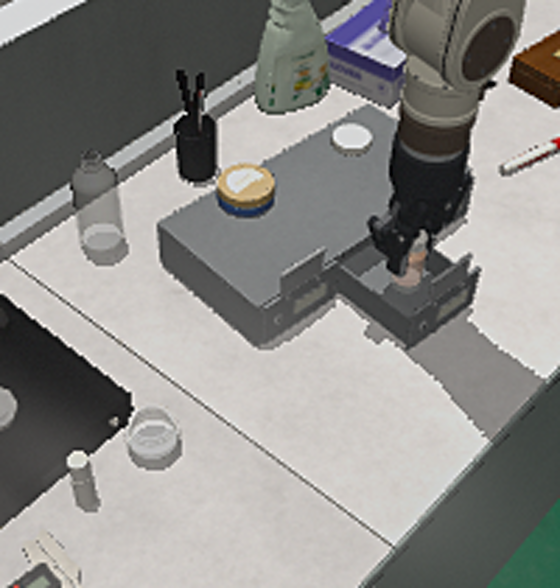

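The bottle is inside the open drawer, at about (413,265) in the crop. I lower the last 15 mm gently.

```bash
python3 -m inch '[[[3,0,0,0.4,0],[3,0,0,0.8,0],[3,0,0,1.1,0],[3,0,0,1.4,0],[3,0,0,1.5,0]]]'; python3 -c "
from h import *
AB()"
```

```text
clock: 19.77
eef_pos: [0.5375, -0.1114, 0.0585]
tool_rot: [-0.663, 0.749, -0.009, 0.004]
ft_force: [-0.6, 0.2, -1.0]
grip_width: 0.034
t 19.77 A,B,z 0.5468 -0.0477 0.0585 F A,B,z -0.65 0.17 -1.03 q [-0.2   0.47 -0.17  0.9  -0.    3.06] w 0.034
```

```bash
python3 -m inch '[[[3,0,0,0.05,0],[3,0,0,0.1,0],[3,0,0,0.15,0],[3,0,0,0.2,0],[3,0,0,0.2,0]]]'; python3 -c "
from h import *
AB()"
```

```text
clock: 20.4
eef_pos: [0.5378, -0.1114, 0.0576]
tool_rot: [-0.663, 0.748, -0.009, 0.004]
ft_force: [-2.5, 0.7, 5.6]
grip_width: 0.0343
t 20.4 A,B,z 0.5472 -0.0477 0.0576 F A,B,z -2.57 0.35 5.61 q [-0.2   0.48 -0.18  0.9  -0.    3.06] w 0.0343
```

The foot is on the drawer floor: 5.6 N at TCP z 0.0576, where I expected 0.0575. I open a little.

```bash
python3 -m inch '[[[4,0,0,0,0],[4.8,0,0,0,0],[4.8,0,0,0,0],[4.8,0,0,0,0],[4.8,0,0,0,0]]]'; python3 -c "
from h import *
AB()"; python3 -m inch '[[[4.8,0,0,-1,0],[4.8,0,0,-3,0],[4.8,0,0,-6,0],[4.8,0,0,-10,0],[4.8,0,0,-14,0]]]'; python3 -c "
from h import *
AB(); delta([0.42,-0.3,0.24])"
```

```text
clock: 21.02
eef_pos: [0.5378, -0.1114, 0.0575]
tool_rot: [-0.663, 0.749, -0.009, 0.004]
ft_force: [-0.0, -0.3, -0.5]
grip_width: 0.0478
t 21.02 A,B,z 0.5471 -0.0477 0.0575 F A,B,z 0.0 -0.28 -0.51 q [-0.2   0.48 -0.18  0.9  -0.    3.06] w 0.0478
clock: 21.65
eef_pos: [0.5352, -0.1103, 0.1994]
tool_rot: [-0.663, 0.749, -0.009, 0.004]
ft_force: [0.1, -0.1, 0.1]
grip_width: 0.048
t 21.65 A,B,z 0.5444 -0.0469 0.1994 F A,B,z 0.13 -0.11 0.13 q [-0.2   0.34  0.02  1.23 -0.    3.06] w 0.048
target [ 0.42 -0.3   0.24] shift cm [20.25  9.07 -4.12] len 22.57 toolx ang -96.93 roll None
```

```bash
python3 -m inch '[[[4.8,4,1.5,-1,0],[4.8,8,3.5,-2,0],[4.8,12.5,5.5,-3,0],[4.8,16.5,7.5,-4,0],[4.8,20,9,-4,0]]]'
python3 - <<'E'
from h import *
AB()
for n in("scene","top"):
    p,d=optics.camera(n)
    P=cloud(n,d); A=P@EX; B=P@EY; Z=P[...,2]
    m=(d>0)&(Z>.085)&(Z<.107)&(A>.45)&(A<.505)&(abs(B+.047)<.04)
    print(n,"tab",m.sum(),np.percentile(A[m],[2,50,98]) if m.sum() else '')
    m=(d>0)&(Z>.055)&(Z<.12)&(A>.512)&(A<.59)&(abs(B+.047)<.045)
    if m.sum(): q=m; print("bottle A",A[q].min(),A[q].max(),"B",B[q].min(),B[q].max(),"ztop",Z[q].max(),"top med",np.median(A[q&(Z>.083)]),np.median(B[q&(Z>.083)]))
    z0=np.load(n+"0.npz"); 
    m=(d>0)&(Z>0.012)&(Z<0.2)&(P[...,0]>.2)&(P[...,0]<.62)&(P[...,1]>.08)&(P[...,1]<.5)
    k,l,s,c=cv2.connectedComponentsWithStats(m.astype(np.uint8))
    for j in range(1,k):
        if s[j,4]>15: print(s[j],np.median(P[l==j],0).round(3))
    c=p[80:290,230:430,::-1] if n=="scene" else p[110:290,230:490,::-1]
    cv2.imwrite(f"pics/{n}7.png",cv2.resize(c,None,fx=2.8,fy=2.8,interpolation=cv2.INTER_CUBIC))
E
```

```text
clock: 22.28
eef_pos: [0.4204, -0.2992, 0.2408]
tool_rot: [-0.663, 0.749, -0.011, 0.004]
ft_force: [1.4, 0.1, -0.4]
grip_width: 0.0477
t 22.27 A,B,z 0.4525 -0.248 0.2408 F A,B,z 1.37 0.28 -0.41 q [-0.62  0.26  0.01  1.31  0.    2.64] w 0.0477
scene tab 65 [0.48777559 0.4898012  0.49392632]
bottle A 0.5289253838654476 0.5652480757512307 B -0.058906664112250554 -0.02683541317416551 ztop 0.09122726106511714 top med 0.5467580758459423 -0.044493597191858816
[275 224  20  21 221] [0.591 0.234 0.029]
[254 241  10  19 137] [0.601 0.316 0.053]
[222 281  30  25 335] [0.567 0.427 0.017]
[254 323  25  27 349] [0.421 0.454 0.029]
top tab 61 [0.48890091 0.49167411 0.494465  ]
bottle A 0.5302247808800228 0.5658411271696665 B -0.06376927740195619 -0.030711691448029474 ztop 0.09473311539215673 top med 0.547541080355895 -0.04865508105673655
[229 196  12  11  83] [0.606 0.306 0.069]
[259 197  21  17 169] [0.595 0.216 0.03 ]
[181 210  28  14 293] [0.569 0.422 0.018]
[173 258  22  21 247] [0.433 0.436 0.031]
```

View pics/scene7.png

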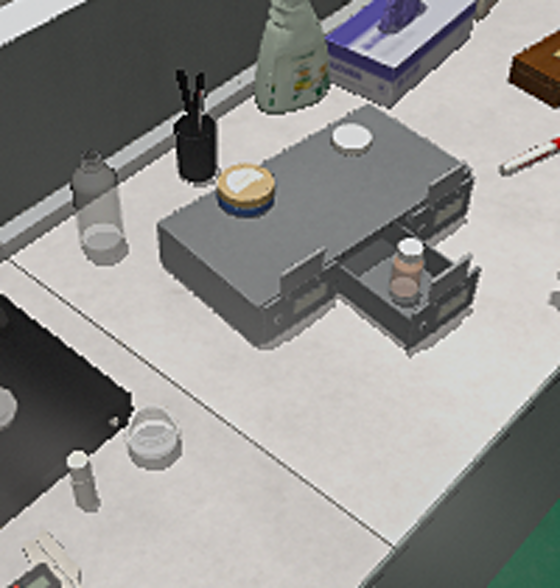

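View pics/top7.png

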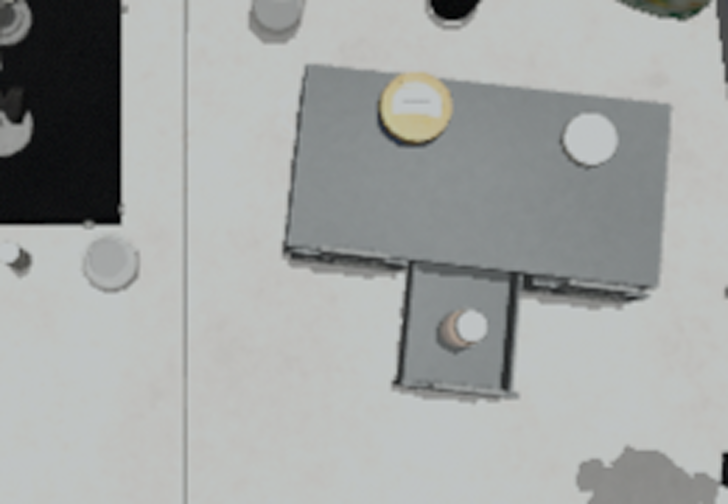

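The bottle stands upright mid-floor, at scene crop (407,268) and top crop (465,327). The drawer is still fully out, the jars and stick measure within about 1 mm of their start, and the pot and lid sit where they were in the pictures. The arm is clear.

```bash
python3 -c "
from workcell import ticket
print(ticket.job_done())"
```

```text
the job is handed in; nothing more can be done
None
```

The bottle is standing upright in the middle drawer, which is fully out, and the job was handed in at about 22 s of the 64 s allowed.

- **Finding the drawer:** I tried the right drawer first. It gave a few millimetres and then stood firm at 10 N, so I let go. The middle drawer slid at about 3 N, and I drew it slowly to its stop, where the pull rose to about 8 N. I did not touch the left drawer.
- **Placing the bottle:** I gripped it by its body, carried it over, set it down until the floor pushed back with about 5.6 N, then released it and moved the arm clear.
- **Drawer check:** Its tab had moved 110 mm by the scene camera and 109 mm by the top camera, and did not move when the bottle went in.
- **Bottle check:** It is about 1–2 mm from the middle of the open part of the drawer. Its top measured 91 mm (scene camera) and 95 mm (top camera) above the worktop, against an expected 89 mm. I put that down to depth noise, because the set-down height matched and it looks upright in both pictures. I did not measure its tilt as an angle.
- **Bystanders:** The jars and stick measured within about 1 mm of where they started. I checked the pot and lid only by eye, and they look unmoved.

The measured forces stayed at or below about 10 N, though they are read only at the end of each move.

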